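Gauge a blind bore with a depth rod and set its exposed length on a jaw gauge

TASK

Take the depth rod from its stand and slide it into the bore of the block, pressing it down against the drag of its collar until you feel it bottom (firmly, but well under 30 N), and leave it standing there. Then read how much of the rod, knob included, stands out above the top of the guide bush, and set the opening between the jaws of the length gauge to that length. Leave everything else undisturbed.

Things in the scene. Friction and masses are not known exactly. Their poses are not given: they have to be found in the camera images.
- depth_rod: Depth rod, upright in its stand at the start: steel shaft 12 mm in diameter with a slightly tapered tip, black round knob 24 mm in diameter and 28 mm tall on top (grip it there, 122 to 150 mm above the tip), 150 mm long over all, about 140 g, with a sliding brass collar on the shaft. Origin at the tip (lower end), z along the rod towards the knob.
- collar (a joint): Brass collar on the rod, 27 mm across, 10 mm tall: its underside is 20 mm + this value above the tip. It drags with 5 to 8 N and stays where it is left. Wider than the bore, it meets the bush's top and is pushed up the shaft as the rod goes in; without pressing, the rod only hangs on its collar, not bottomed.
- bore_block: Fixed aluminium block, 66 x 66 mm, 66 mm tall, on a low base flange that reaches 47 mm either way along its y; a square dark steel guide bush, 48 x 48 mm, 20 mm tall, is screwed on top, so that the bush's top face is 86 mm above the origin. Origin at the centre of the underside, z up; the bore is on this axis.
- bore_mouth (a point): Centre of the blind bore's mouth, in the bush's top face; z up. The bore is 13.5 mm in diameter through the bush, with a 3 mm chamfer at the mouth, and 24 mm wide below. Its depth from the bush's top to the rigid floor is not known: 45 to 75 mm. The rod has bottomed when it bears on the floor with some newtons more than the collar's drag.
- rod_stand: Fixed grey stand, 58 x 58 mm, 30 mm tall on a round foot 92 mm across, with a 14 mm socket in its top, 16 mm deep, in which the rod stands. Origin at the centre of the underside, z up.
- length_gauge: Fixed length gauge: a steel beam 236 mm long along its own y, 30 mm high, with ticks every 10 mm. The fixed jaw stands at its -y end, 42 mm high, its face at y = -85 mm. Origin at the centre of the underside, z up.
- jaw (a joint): Opening between the fixed jaw's face and the sliding jaw's face, in m: 0 closed, up to 0.145, growing as the sliding jaw goes towards the gauge's +y. Friction of about 3 N holds it where it is left.
- jaw_grip (a point): Centre of the upright tab on top of the sliding jaw, 56 mm above the table; the tab is 22 mm along the gauge's x, 14 mm along its y (grip it across these 14 mm), from 42 to 71 mm above the table. It lies 13 mm on the +y side of the sliding jaw's face. Its axes are those of the gauge.
- i_core: Bystander: loose grey laminated iron bar, 20 x 64 x 20 mm, lying between block and stand. Origin at the centre of the underside.
- mass_100: Bystander: loose round slotted mass, 30 mm across, 19 mm tall. Origin at the centre of the underside.
- compass: Bystander: loose round pocket compass, 46 mm across, 14 mm tall. Origin at the centre of the underside.
Not all that is in view belongs to the job. There is more than one size of the depth_rod; the one meant has the size given above.

How it is judged (in metres and radians):
On the way:
1. the rod is in the bore, upright, and pressed on the bore's floor with more than 3 N for 0.1 s (horizontal distance between depth_rod and bore_block below 0.008 m and angle between depth_rod's own z axis and vertical below 0.12 rad and z of depth_rod in the frame of bore_block below 0.046 m and contact force between depth_rod and bore_block above 3 N), for 0.1 s.
At the end, for the whole second after the job is handed in: The rod stands released and at rest in the block's bore (tip within 8 mm of its axis, tilt under 0.12 rad, over 40 mm deep), having been bottomed, and the jaw opening equals the rod's exposed length above the bush's top within 4 mm (horizontal distance between depth_rod and bore_block below 0.008 m and angle between depth_rod's own z axis and vertical below 0.12 rad and z of depth_rod in the frame of bore_block below 0.046 m and linear speed of depth_rod below 0.01 m/s and velocity of joint jaw between -0.005 and 0.005 m/s and ((z of depth_rod in the frame of bore_block between 0.00599 and 0.008 m and value of joint jaw between 0.066 and 0.076 m) or (z of depth_rod in the frame of bore_block between 0.00799 and 0.01 m and value of joint jaw between 0.068 and 0.078 m) or (z of depth_rod in the frame of bore_block between 0.00999 and 0.012 m and value of joint jaw between 0.07 and 0.08 m) or (z of depth_rod in the frame of bore_block between 0.01199 and 0.014 m and value of joint jaw between 0.072 and 0.082 m) or (z of depth_rod in the frame of bore_block between 0.01399 and 0.016 m and value of joint jaw between 0.074 and 0.084 m) or (z of depth_rod in the frame of bore_block between 0.01599 and 0.018 m and value of joint jaw between 0.076 and 0.086 m) or (z of depth_rod in the frame of bore_block between 0.01799 and 0.02 m and value of joint jaw between 0.078 and 0.088 m) or (z of depth_rod in the frame of bore_block between 0.01999 and 0.022 m and value of joint jaw between 0.08 and 0.09 m) or (z of depth_rod in the frame of bore_block between 0.02199 and 0.024 m and value of joint jaw between 0.082 and 0.092 m) or (z of depth_rod in the frame of bore_block between 0.02399 and 0.026 m and value of joint jaw between 0.084 and 0.094 m) or (z of depth_rod in the frame of bore_block between 0.02599 and 0.028 m and value of joint jaw between 0.086 and 0.096 m) or (z of depth_rod in the frame of bore_block between 0.02799 and 0.03 m and value of joint jaw between 0.088 and 0.098 m) or (z of depth_rod in the frame of bore_block between 0.02999 and 0.032 m and value of joint jaw between 0.09 and 0.1 m) or (z of depth_rod in the frame of bore_block between 0.03199 and 0.034 m and value of joint jaw between 0.092 and 0.102 m) or (z of depth_rod in the frame of bore_block between 0.03399 and 0.036 m and value of joint jaw between 0.094 and 0.104 m) or (z of depth_rod in the frame of bore_block between 0.03599 and 0.038 m and value of joint jaw between 0.096 and 0.106 m) or (z of depth_rod in the frame of bore_block between 0.03799 and 0.04 m and value of joint jaw between 0.098 and 0.108 m) or (z of depth_rod in the frame of bore_block between 0.03999 and 0.042 m and value of joint jaw between 0.1 and 0.11 m) or (z of depth_rod in the frame of bore_block between 0.04199 and 0.044 m and value of joint jaw between 0.102 and 0.112 m) or (z of depth_rod in the frame of bore_block between 0.04399 and 0.046 m and value of joint jaw between 0.104 and 0.114 m))); the robot touches nothing.
It fails at once if the rod is forced on the block with more than 30 N (contact force between depth_rod and bore_block above 30 N).
It fails at once if the bystander i_core is shifted by more than 20 mm (distance of i_core from where it was at the start of the episode above 0.02 m).
It fails at once if the bystander mass_100 is shifted by more than 20 mm (distance of mass_100 from where it was at the start of the episode above 0.02 m).
It fails at once if the bystander compass is shifted by more than 20 mm (distance of compass from where it was at the start of the episode above 0.02 m).
It also fails if it takes over 58 s, if anything falls off the work surface, if the arm or the gripper's body presses on something with over 40 N, if the wrist force passes 120 N, or if a joint passes its speed limit or range.

ROBOT

A 6-joint arm with a two-finger parallel gripper is mounted at the origin on a cart in front of the work surface, level with it; the furniture and walls round the work are solid. World frame = base frame: x ahead of the robot, y to its left, z up, the work surface at z = 0. Lengths are in m, angles in degrees, forces in N, time in s.
With the tool pointing down it reaches from about 0.4 to 0.825 m from the base axis. Payload 7 kg.
Tool frame: the origin (TCP) lies midway between the tips of the shut fingers; the grasp point (between the pads) lies 19 mm behind it; z points along the fingers, y is the line along which they close (so a half turn about z gives the same grasp; the last joint's range is limited). The gripper opens to 88 mm and grips with 3 to 60 N. Pads are 19 mm wide; open, the fingers measure 130 mm over their backs; the gripper's body (78 mm by 193 mm) begins 47 mm behind the grasp point.
Start: joints at [-56.087, 20.546, 0.682, 0, -70.136, -16.507], TCP at [0.202, -0.644, 0.227] pointing down, gripper open.
Joint ranges: [-176.03, 176.03], [-82.01, 121.73], [-58.28, 71.71], [-173.87, 95.51], [-174.79, -0.11], [-173.66, 173.66]. Speed limits (degrees/s): [136.94, 136.94, 172.46, 180, 180, 180].

INTERFACE

Orientations are given as a 3x3 rotation matrix whose columns are the frame's x, y, z axes.
In Python, from rig import robot gives the robot as it stands. Calls block until the motion is done:
- robot.goto(position, orientation): joint-space move of the TCP to a pose.
- robot.servo_line(position, ori=None, speed=0.15): straight line of the TCP; ori=None keeps the orientation; speed is the mean speed in m/s.
- robot.movej(angles): joint-space move.
- robot.move_gripper(opening): opening from 0.0 (shut) to 1.0 (fully open); the grip force is fixed at half the most; returns when the fingers have stopped.
- robot.dwell(seconds).
- robot.ik(position, orientation): joint angles nearest the present ones, or None.
- robot.grab_frame(name): name is "side" or "top"; returns (picture, depth): 400x640x3 uint8, red, green, blue; 400x640 float32, m along the optical axis (not along the pixel's ray), 0 where there is no reading.
- robot.camera_info(name): a dict with "vfov" (degrees; the focal length in pixels is half the picture's height over the tangent of half this angle, whatever the lens; pixels are square), "cx", "cy" (the principal point, pixels), "view" (4x4, takes a point from world to camera coordinates). Camera axes: x right, y down, z forward; pixel columns grow to the right and rows downward; lengths in m; the calibration is good to about 2 mm. A picture is of the moment at which its call begins. camera_info takes no time and is no camera call.
A pose or a line that the arm cannot do raises robot.Unreachable and nothing moves.
- robot.job_done(): hands the job in; it is judged then, once.
Readings, each from a call of its own:
- robot.read_t(): time.
- robot.read_qpos(): joint angles.
- robot.read_qvel(): joint speeds.
- robot.read_effort(): joint torques, N m.
- robot.read_position(): TCP position.
- robot.read_tcp_rot(): TCP orientation.
- robot.read_force(): force on the tool from outside, world axes, zero at the start.
- robot.read_ft_torque(): the same for the moment, N m.
- robot.read_grip_width(): opening from 0.0 (shut) to 1.0 (fully open).
- robot.read_finger_force(): force on a finger pad.
Only numpy, scipy, OpenCV 4.12 (cv2) and the standard library are available. Lean on these libraries where they do the work, as an engineer would, in place of code of your own. Each camera call takes 0.05 s, during which the arm holds its last target. There are 200 camera calls.

## Working session

There is one attempt and no reset: what is moved stays moved. The work goes in short steps, each a Python script; the robot and the scene stay as the last script left them, time stands still between calls to the robot, and variables do not carry over. Pictures are saved under pics/ and viewed, at most 10 in all, crops included, and the job is handed in when it is done.

```bash
mkdir -p pics
cat > h.py <<'E'
import numpy as np, cv2
from rig import robot
def grab(n):
    im,d=robot.grab_frame(n); np.savez(f'{n}.npz',im=im,d=d); return im,d
def cloud(n,d):
    c=robot.camera_info(n); f=200/np.tan(np.radians(c['vfov']/2))
    v,u=np.mgrid[:400,:640]
    p=np.stack([(u-c['cx'])/f*d,(v-c['cy'])/f*d,d,np.ones_like(d)],-1)
    return (p@np.linalg.inv(np.array(c['view'])).T)[...,:3]
def proj(n,P):
    c=robot.camera_info(n); f=200/np.tan(np.radians(c['vfov']/2))
    q=np.array(c['view'])@np.r_[P,1]; return q[0]/q[2]*f+c['cx'],q[1]/q[2]*f+c['cy']
def save(name,im,s=1): cv2.imwrite(name,cv2.resize(im[...,::-1],None,fx=s,fy=s,interpolation=cv2.INTER_CUBIC))
E
python3 - <<'E'
from h import *
for n in('top','side'):
    im,d=grab(n); save(f'pics/{n}0.png',im,1.25); print(robot.camera_info(n))
E
```

```text
{'vfov': 42.30659704173677, 'cx': 320.53961107938005, 'cy': 196.52085897161996, 'view': array([[ 0.02557101, -0.99961756, -0.01052866,  0.19253523],
       [-0.9920738 , -0.02407906, -0.12332795,  0.56654274],
       [ 0.12302726,  0.01359883, -0.99231012,  0.86977912],
       [ 0.        ,  0.        ,  0.        ,  1.        ]])}
{'vfov': 45.102852293618845, 'cx': 327.68410025122245, 'cy': 203.46561314645584, 'view': array([[ 0.90847582,  0.41752272,  0.01861351, -0.59295904],
       [ 0.33226117, -0.69450744, -0.63817077, -0.03205702],
       [-0.25352357,  0.58594726, -0.76966981,  1.06632709],
       [ 0.        ,  0.        ,  0.        ,  1.        ]])}
```

View pics/top0.png

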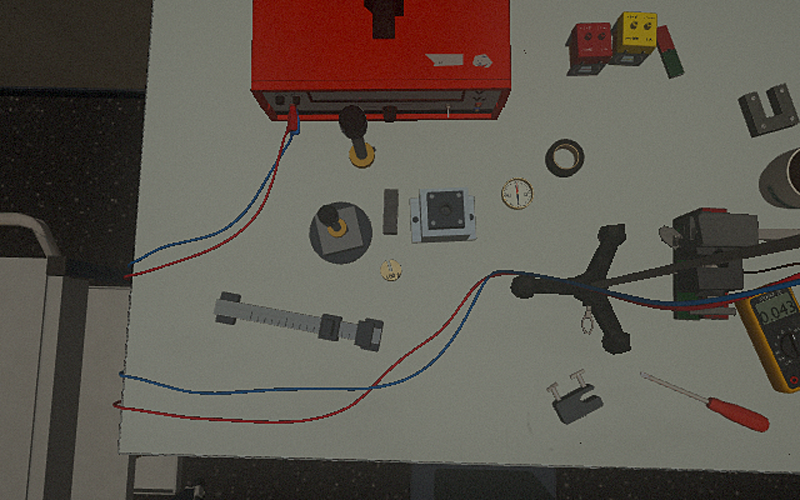

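View pics/side0.png

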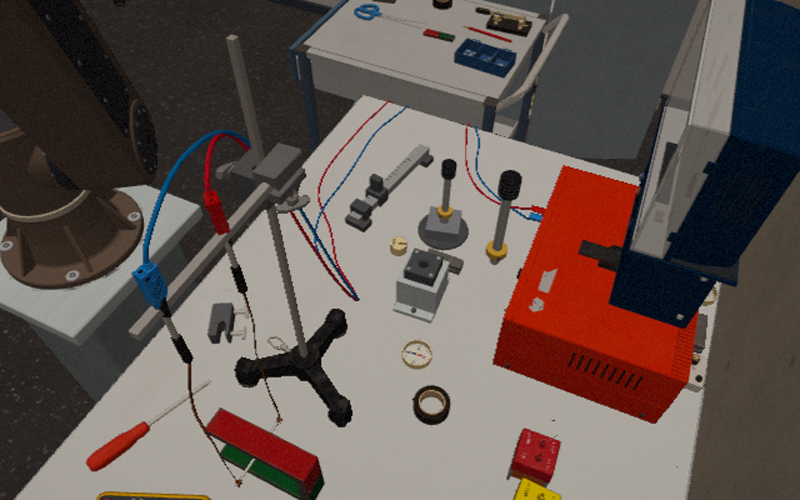

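The side view shows two rods. One is in the grey stand, with its knob at side (448,168) and top (333,217). The other is a longer, thicker one free on the table, with its knob at side (510,185) and top (352,122). By description I choose the one in the stand. A tripod with a crossbar lies between the start pose and the work.

```bash
cat > m.py <<'E'
from h import *
A={}
for n in('top','side'):
    z=np.load(n+'.npz'); d=z['d']; P=cloud(n,d); A[n]=(z['im'],d,P)
im,d,P=A['top']
def blob(name,u0,v0,u1,v1,zl,zh,n='top'):  # viewed coords /1.25
    im,d,P=A[n]; s=np.s_[int(v0/1.25):int(v1/1.25),int(u0/1.25):int(u1/1.25)]
    q=P[s].reshape(-1,3); q=q[(d[s].ravel()>0)&(q[:,2]>zl)&(q[:,2]<zh)]
    if len(q)<4: print(name,len(q)); return
    hull=cv2.minAreaRect((q[:,:2]*1000).astype(np.float32))
    print(name,len(q),'med',q.mean(0).round(4),'lo',np.percentile(q,1,0).round(3),'hi',np.percentile(q,99,0).round(3),'rect',np.round(hull[0],1),np.round(hull[1],1),round(hull[2],1))
blob('knob',310,195,355,245,.12,.2); blob('standtop',310,200,372,265,.022,.036)
blob('bush',405,180,480,245,.078,.095); blob('blocktop',405,180,480,245,.05,.075)
blob('knob2',335,100,375,150,.14,.25)
blob('gauge beam',210,285,390,355,.022,.035); blob('gauge fixed/ends',210,285,390,355,.037,.046)
blob('tab',312,310,348,345,.05,.08);blob('jaw',312,310,348,345,.037,.08)
blob('fixL',210,285,245,330,.035,.06);blob('fixR',345,315,390,355,.035,.08)
blob('core',380,185,400,240,.012,.03); blob('mass',375,255,405,285,.012,.03);blob('compass',495,175,535,215,.008,.03)
blob('table',150,400,250,440,-.05,.05)
blob('redbox',252,0,510,125,.05,.5)
blob('S knob',435,155,462,184,.1,.2,'side'); blob('S bush',400,245,440,290,.078,.095,'side');blob('S knob2',495,165,525,205,.1,.25,'side')
# tall stuff
for n in A:
    im,d,P=A[n]; m=(d>0)&(P[...,2]>.1)&(P[...,0]>.2)&(P[...,0]<1.0)&(abs(P[...,1])<.8)
    g={}
    for p in P[m]:
        k=(round(p[0]/.08),round(p[1]/.08)); g.setdefault(k,[]).append(p[2])
    print(n,[(round(k[0]*.08,2),round(k[1]*.08,2),round(float(np.max(v)),2)) for k,v in sorted(g.items()) if len(v)>5])
a=A['side'][0][110:260,300:460]; b=A['top'][0][70:300,160:400]
save('pics/c1.png',np.hstack([cv2.resize(a,None,fx=2.4,fy=2.4),cv2.resize(b,(375,360))]))
print('fx top m/px',1/ (200/np.tan(np.radians(42.3/2)))*.9)
E
python3 m.py
```

```text
knob 231 med [0.5814 0.2945 0.1604] lo [0.571 0.284 0.142] hi [0.594 0.307 0.166] rect [582.3 295.4] [22.7 23.5] 0.3
standtop 756 med [0.5786 0.2922 0.029 ] lo [0.55  0.263 0.024] hi [0.616 0.328 0.033] rect [583.  295.8] [58.1 58.2] 15.0
bush 789 med [0.6063 0.1475 0.0848] lo [0.583 0.123 0.08 ] hi [0.631 0.172 0.088] rect [606.9 147.6] [48.3 48. ] 3.5
blocktop 689 med [0.6011 0.1492 0.0647] lo [0.573 0.114 0.053] hi [0.64  0.181 0.074] rect [606.6 147.5] [66.7 66.3] 3.5
knob2 499 med [0.6876 0.2649 0.1977] lo [0.675 0.25  0.171] hi [0.706 0.281 0.205] rect [690.4 265.5] [31.4 32.5] 88.7
gauge beam 1363 med [0.4559 0.3652 0.029 ] lo [0.428 0.234 0.025] hi [0.479 0.463 0.033] rect [454.2 349. ] [236.2  33.2] 80.8
gauge fixed/ends 414 med [0.4416 0.2724 0.0408] lo [0.422 0.243 0.037] hi [0.462 0.316 0.045] rect [442.4 279.3] [72.7 33.8] 81.0
tab 127 med [0.446  0.3017 0.0685] lo [0.435 0.294 0.052] hi [0.457 0.31  0.073] rect [446.1 302.4] [14.1 21.7] 80.8
jaw 296 med [0.4461 0.3008 0.0527] lo [0.43  0.289 0.037] hi [0.463 0.316 0.073] rect [446.1 302.4] [25.8 33.8] 80.5
fixL 0
fixR 2
[... 1545 characters left out ...]
 0.14)]
side [(0.24, -0.08, 0.52), (0.24, 0.0, 0.51), (0.48, -0.16, 0.49), (0.48, -0.08, 0.55), (0.48, 0.0, 0.43), (0.48, 0.08, 0.15), (0.56, -0.24, 0.48), (0.56, -0.16, 0.49), (0.56, -0.08, 0.43), (0.56, 0.0, 0.43), (0.56, 0.08, 0.13), (0.56, 0.32, 0.17), (0.64, 0.24, 0.2), (0.72, 0.08, 0.14), (0.72, 0.16, 0.14), (0.72, 0.24, 0.21), (0.72, 0.32, 0.14), (0.72, 0.4, 0.14), (0.8, 0.08, 0.14), (0.8, 0.16, 0.14), (0.8, 0.24, 0.15), (0.8, 0.32, 0.14), (0.8, 0.4, 0.14), (0.88, 0.08, 0.47), (0.88, 0.16, 0.47), (0.88, 0.24, 0.47), (0.88, 0.32, 0.47), (0.88, 0.4, 0.47), (0.96, 0.08, 0.46), (0.96, 0.16, 0.47), (0.96, 0.24, 0.47), (0.96, 0.32, 0.47), (0.96, 0.4, 0.46)]
fx top m/px 0.0017409187037043725
```

View pics/c1.png

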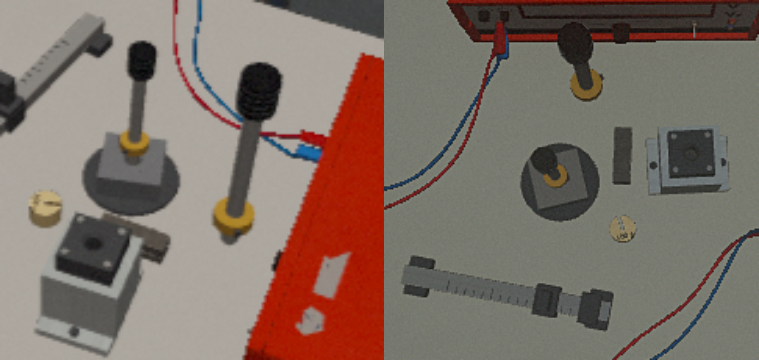

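The crop confirms the choice: the rod in the stand has a knob about 23 mm wide and its top at 0.165 (14 + 150 mm expected). The other rod has a 32 mm knob. Next I check the tripod's extent and whether a high crossing is possible.

Run:
```python
from h import *
for n in('top','side'):
    z=np.load(n+'.npz'); d=z['d']; P=cloud(n,d)
    for lo,hi in((.1,.25),(.25,.4),(.4,.7)):
        for y0 in np.arange(-.5,.15,.1):
            m=(d>0)&(P[...,2]>lo)&(P[...,2]<hi)&(P[...,0]>.3)&(P[...,0]<.75)&(P[...,1]>y0)&(P[...,1]<y0+.1)
            if m.sum()>8: q=P[m]; print(n,lo,round(y0,1),m.sum(),np.percentile(q,1,0).round(2),np.percentile(q,99,0).round(2))
D=lambda a:np.array([[np.cos(a)*0+0,0,0]])
def R(yaw): # tool y along (cos yaw, sin yaw)
    y=np.array([np.cos(yaw),np.sin(yaw),0]); zz=np.array([0,0,-1.]); return np.c_[np.cross(y,zz),y,zz]
print(robot.read_tcp_rot().__array__().round(2) if hasattr(robot.read_tcp_rot(),'__array__') else robot.read_tcp_rot())
q0=robot.read_qpos()
for r,zz in((.45,.6),(.45,.7),(.5,.65),(.4,.7),(.4,.6)):
    for az in(-56,27):
        a=np.radians(az); q=robot.ik([r*np.cos(a),r*np.sin(a),zz],R(a+np.pi/2)); print(r,zz,az,None if q is None else np.round(q))
for p,y in(((.583,.2945,.2),90),((.607,.147,.2),90),((.607,.147,.1),90),((.446,.302,.04),90-9),((.446,.302,.04),-9-90)):
    q=robot.ik(list(p),R(np.radians(y))); print(p,y,None if q is None else np.round(q))
```

```text
top 0.1 -0.3 74 [ 0.53 -0.25  0.1 ] [ 0.53 -0.25  0.2 ]
top 0.1 -0.1 217 [ 0.51 -0.06  0.1 ] [ 0.51 -0.05  0.25]
top 0.1 -0.0 149 [0.5  0.01 0.1 ] [0.52 0.05 0.25]
top 0.25 -0.1 1616 [ 0.47 -0.07  0.26] [ 0.54 -0.    0.4 ]
top 0.25 -0.0 151 [0.48 0.   0.25] [0.5  0.02 0.34]
top 0.4 -0.2 130 [ 0.53 -0.12  0.41] [ 0.54 -0.1   0.42]
top 0.4 -0.1 4266 [ 0.47 -0.1   0.4 ] [ 0.55 -0.03  0.52]
side 0.1 -0.3 104 [ 0.53 -0.25  0.11] [ 0.53 -0.25  0.25]
side 0.1 -0.2 83 [ 0.53 -0.16  0.1 ] [ 0.53 -0.15  0.25]
side 0.1 -0.1 380 [ 0.51 -0.06  0.1 ] [ 0.52 -0.05  0.25]
side 0.1 -0.0 295 [0.5  0.01 0.1 ] [0.52 0.05 0.25]
side 0.25 -0.3 429 [ 0.53 -0.25  0.25] [ 0.54 -0.23  0.4 ]
side 0.25 -0.2 347 [ 0.53 -0.15  0.26] [ 0.54 -0.14  0.4 ]
side 0.25 -0.1 1145 [ 0.47 -0.08  0.25] [ 0.55 -0.03  0.4 ]
side 0.25 -0.0 86 [0.49 0.   0.25] [0.5  0.02 0.28]
side 0.4 -0.3 1575 [ 0.52 -0.26  0.41] [ 0.54 -0.2   0.48]
side 0.4 -0.2 1884 [ 0.5  -0.2   0.41] [ 0.54 -0.1   0.49]
side 0.4 -0.1 3077 [ 0.47 -0.1   0.4 ] [ 0.55 -0.03  0.55]
[[-0.95 -0.3  -0.  ]
 [-0.3   0.95  0.  ]
 [ 0.    0.   -1.  ]]
0.45 0.6 -56 [ -31.   -2.   21.    0. -113. -115.]
0.45 0.6 27 [  52.   -2.   21.    0. -113. -115.]
0.45 0.7 -56 [ -31.    3.   40.    0. -127. -115.]
0.45 0.7 27 [  52.    3.   40.    0. -127. -115.]
0.5 0.65 -56 [ -33.    6.   36.    0. -120. -113.]
0.5 0.65 27 [  50.    6.   36.    0. -120. -113.]
0.4 0.7 -56 [ -27.   -2.   35.    0. -127. -119.]
0.4 0.7 27 [  56.   -2.   35.    0. -127. -119.]
0.4 0.6 -56 [ -27.   -7.   16.    0. -113. -119.]
0.4 0.6 27 [  56.   -7.   16.    0. -113. -119.]
(0.583, 0.2945, 0.2) 90 [  44.   19.   -4.    0.  -66. -134.]
(0.607, 0.147, 0.2) 90 [  31.   17.   -8.    0.  -65. -121.]
(0.607, 0.147, 0.1) 90 [  31.   22.  -15.    0.  -53. -121.]
(0.446, 0.302, 0.04) 81 [  55.   19.  -30.   -0.  -41. -154.]
(0.446, 0.302, 0.04) -99 [ 55.  19. -30.   0. -41.  26.]
```

```bash
cat >> h.py <<'E'
def R(deg):
    a=np.radians(deg); y=np.array([np.cos(a),np.sin(a),0]); z=np.array([0,0,-1.]); return np.c_[np.cross(y,z),y,z]
def st(s=''): print(s,'t',round(robot.read_t(),2),'p',np.round(robot.read_position(),4),'F',np.round(robot.read_force(),1),'g',round(robot.read_grip_width(),3),'ff',np.round(robot.read_finger_force(),1))
E
python3 - <<'E'
from h import *
robot.movej([-56,3,40,0,-127,-16.5]); st('up')
q=robot.ik([.583,.2945,.25],R(-90)); print(np.round(q,1))
robot.movej([q[0],3,40,0,-127,q[5]]); st('across')
robot.goto([.583,.2945,.25],R(-90)); st('above')
im,_=grab('side'); save('pics/s1.png',im)
robot.servo_line([.583,.2945,.131],speed=.12); st('down')
robot.move_gripper(0.0); st('grip')
E
```

```text
up t 2.02 p [ 0.0663 -0.441   0.6992] F [-0.1 -0.2 -0.5] g 1.001 ff 0.0
[ 43.9  17.8  -0.3   0.  -71.9  46.1]
across t 4.45 p [0.4226 0.1395 0.7007] F [-0.2 -1.2 -0.4] g 1.002 ff 0.0
above t 6.28 p [0.5835 0.2947 0.2514] F [-0.4 -0.7  0.3] g 1.0 ff 0.0
down t 7.47 p [0.5835 0.2948 0.1319] F [-0.1  0.1  0.1] g 1.004 ff 0.0
grip t 8.5 p [0.583  0.2945 0.131 ] F [-0.3  0.3 -0.3] g 0.262 ff 30.0
```

Run:
```python
from h import *
robot.servo_line([.583,.2945,.25],speed=.12); st('lift')
# bore relative to the stand, measured by the same camera: d=(+.0238,-.148)
B=np.array([.583,.2945])+[.0238,-.1480]
robot.servo_line([*B,.25],speed=.12); robot.servo_line([*B,.235],speed=.1); robot.dwell(.3); st('over')
for n in('side','top'):
    im,d=grab(n); P=cloud(n,d)
    u,v=map(int,proj(n,[*B,.12])); print(n,u,v)
    save(f'pics/o_{n}.png',im[max(v-65,0):v+65,u-65:u+65],4)
    # shaft cross-sections and bush rectangle
    near=(d>0)&(np.hypot(P[...,0]-B[0],P[...,1]-B[1])<.02)
    for lo,hi in((.1,.112),(.112,.118),(.14,.16),(.16,.18),(.18,.2)):
        m=near&(P[...,2]>lo)&(P[...,2]<hi)
        if m.sum()>3:print(lo,m.sum(),P[m].mean(0).round(4),P[m].min(0).round(4),P[m].max(0).round(4))
    m=(d>0)&(np.hypot(P[...,0]-B[0],P[...,1]-B[1])<.045)&(P[...,2]>.08)&(P[...,2]<.092)
    r=cv2.minAreaRect((P[m][:,:2]*1000).astype(np.float32)); print('bush',np.round(r[0],1),np.round(r[1],1))
```

```text
lift t 9.64 p [0.5825 0.2943 0.249 ] F [ 0.  -1.  -1.6] g 0.264 ff 30.0
over t 11.64 p [0.607  0.1466 0.2354] F [-0.3 -0.1 -1.1] g 0.264 ff 30.0
side 339 198
0.14 107 [0.6092 0.1412 0.1569] [0.5936 0.1299 0.1408] [0.6202 0.1592 0.16  ]
0.16 73 [0.6078 0.1427 0.167 ] [0.5947 0.1336 0.1601] [0.6196 0.1573 0.1789]
0.18 53 [0.6084 0.1432 0.1902] [0.6027 0.1396 0.1804] [0.6129 0.1499 0.1997]
bush [606.6 146.8] [48.1 53.7]
top 358 162
0.14 68 [0.5996 0.1447 0.1577] [0.5934 0.1335 0.1502] [0.618  0.1551 0.16  ]
0.16 23 [0.5991 0.148  0.1635] [0.5941 0.1387 0.1603] [0.6034 0.1538 0.173 ]
bush [599.5 146.9] [34.8 47.8]
```

View pics/o_side.png

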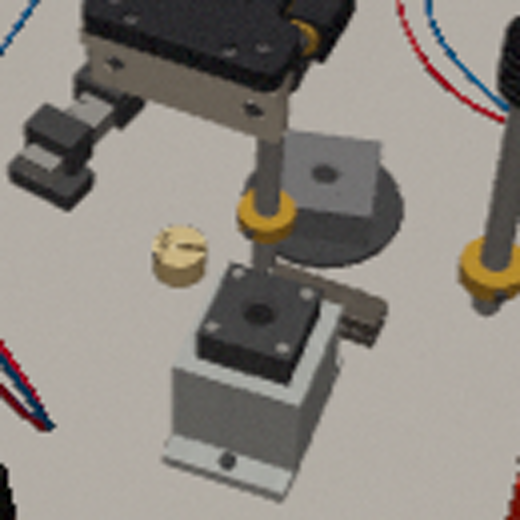

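The crop shows the tip (262,265) just above and behind the bore mouth (262,312) along the line of sight, with the collar at its low position (267,215). Shaft axis is about (0.6065, 0.1475) against the bore at (0.6068, 0.1465), within the chamfer's capture. I insert stepwise with a force guard.

Run:
```python
from h import *
B=[.6068,.1465]
f0=np.array(robot.read_force()); 
robot.servo_line([*B,.207],speed=.08); st('near')
z=.207; log=[]
while z>.186:
    z-=.003; robot.servo_line([*B,z],speed=.04)
    f=np.array(robot.read_force())-f0; log.append((round(z,4),*f.round(1)))
    if f[2]>4 or np.hypot(*f[:2])>6: print('STOP'); break
print(log); st('in')
im,d=grab('side'); u,v=map(int,proj('side',[*B,.12])); save('pics/in.png',im[v-65:v+65,u-65:u+65],4)
```

```text
near t 12.24 p [0.6068 0.1464 0.2067] F [-0.4  0.3 -1. ] g 0.262 ff 30.0
[(0.204, np.float64(-0.2), np.float64(-1.1), np.float64(-0.8)), (0.201, np.float64(-0.7), np.float64(-0.9), np.float64(-0.6)), (0.198, np.float64(-0.8), np.float64(-0.3), np.float64(-1.0)), (0.195, np.float64(-0.7), np.float64(-1.0), np.float64(-1.6)), (0.192, np.float64(-1.1), np.float64(0.8), np.float64(-0.4)), (0.189, np.float64(-1.2), np.float64(-0.6), np.float64(-0.6)), (0.186, np.float64(0.2), np.float64(-0.1), np.float64(-0.8))]
in t 13.99 p [0.6066 0.1465 0.1857] F [ 1.   0.4 -1.2] g 0.266 ff 30.0
```

Run:
```python
from h import *
B=[.6068,.1465]
z=.186; log=[]
while z>.124:
    z-=.0015 if z>.163 else .0007
    robot.servo_line([*B,z],speed=.03)
    f=np.array(robot.read_force()); log.append((round(z*1e3,1),round(robot.read_position()[2]*1e3,1),*[float(x) for x in f.round(1)]))
    if f[2]>13: robot.dwell(.05); print('STOP', np.round(robot.read_force(),1)); break
    if np.hypot(*f[:2])>12 or robot.read_t()>35: print('LAT'); break
print(log[::4],log[-6:]); st('pressed')
```

```text
STOP [-1.9  1.  15.1]
[(184.5, np.float64(184.4), -0.3, -0.3, -0.9), (178.5, np.float64(178.4), 0.3, 0.1, -0.6), (172.5, np.float64(172.4), 0.3, 0.4, -0.4), (166.5, np.float64(166.4), 0.9, 0.5, 2.7), (161.3, np.float64(161.3), 0.2, 0.8, 2.4), (158.5, np.float64(158.4), 1.0, 0.6, 2.5), (155.7, np.float64(155.6), 0.3, 0.1, 3.2), (152.9, np.float64(152.8), 1.1, 0.7, 2.6), (150.1, np.float64(150.0), 1.7, 0.7, 4.0), (147.3, np.float64(147.2), 0.6, 0.6, 3.3), (144.5, np.float64(144.4), 2.0, 0.6, 2.8), (141.7, np.float64(141.6), 1.2, 0.7, 3.5), (138.9, np.float64(138.8), 1.5, 1.1, 3.5), (136.1, np.float64(136.0), 1.7, 1.8, 2.9), (133.3, np.float64(133.2), 2.1, 1.8, 3.4), (130.5, np.float64(132.6), -2.1, -0.5, 14.7)] [(134.0, np.float64(133.9), 1.7, 0.6, 2.6), (133.3, np.float64(133.2), 2.1, 1.8, 3.4), (132.6, np.float64(132.8), 0.6, 1.4, 5.5), (131.9, np.float64(132.8), 0.3, 0.6, 7.7), (131.2, np.float64(132.7), 0.3, 0.3, 11.8), (130.5, np.float64(132.6), -2.1, -0.5, 14.7)]
pressed t 29.34 p [0.6079 0.1465 0.1326] F [-1.9  1.  15.1] g 0.261 ff 30.0
```

Bottomed: drag was about 4 N, then the force rose sharply to 15 N at TCP z = 0.1327. So the tip is at about 0.0158 and the exposed length is about 79.8 mm. I release, check the knob top height (expect 0.166), and go to the gauge.

Run:
```python
from h import *
robot.move_gripper(1.0); st('rel')
robot.servo_line([.607,.1465,.25],speed=.2)
u=np.array([.163,.987]); yaw=-99.4; T=np.array([.446,.3015])
robot.goto([*T,.15],R(yaw)); st('gauge')
for n in('side','top'):
    im,d=grab(n); P=cloud(n,d)
    m=(d>0)&(np.hypot(P[...,0]-.607,P[...,1]-.147)<.016)&(P[...,2]>.11)
    q=P[m]; print(n,m.sum(),'top z',np.percentile(q[:,2],[50,90,97]).round(4) if len(q) else '')
    t=q[q[:,2]>.155]; 
    if len(t): print(t.mean(0).round(4))
    m=(d>0)&(np.hypot(P[...,0]-.607,P[...,1]-.147)<.03)&(P[...,2]>.08)&(P[...,2]<.09); print('bush z',np.median(P[m][:,2]).round(4))
    a,b=map(int,proj(n,[.55,.22,.1])); save(f'pics/r_{n}.png',im[max(b-110,0):b+110,max(a-150,0):a+150],2)
robot.servo_line([*T,.048],speed=.12); st('down')
robot.move_gripper(0.0); st('grip')
```

```text
rel t 30.5 p [0.6068 0.1465 0.1305] F [0.4 1.  0.3] g 0.999 ff 0.0
gauge t 32.22 p [0.4465 0.3014 0.15  ] F [0.7 0.  0.1] g 1.0 ff 0.0
side 256 top z [0.1572 0.1658 0.1667]
[0.6082 0.1433 0.1631]
bush z 0.0852
top 231 top z [0.1642 0.1663 0.1671]
[0.6062 0.148  0.1641]
bush z 0.085
down t 33.32 p [0.4465 0.3019 0.0486] F [-0.3  0.4  0.2] g 0.999 ff 0.0
grip t 34.47 p [0.446  0.3015 0.048 ] F [ 0.8  0.3 -1.2] g 0.157 ff 30.0
```

View pics/r_side.png

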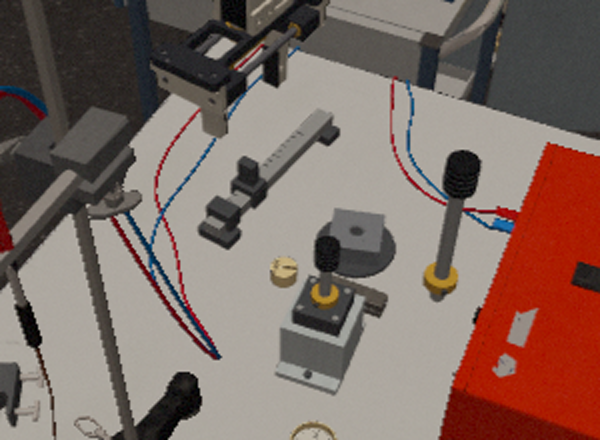

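The rod stands upright in the bore, with its knob at (327,250) and the collar on the bush. The camera puts its top at 0.166, agreeing with 79.8 mm. The jaw tab is gripped (13.8 mm wide), so I slide it 55.1 mm.

Run:
```python
from h import *
u=np.array([.163,.987]);u/=np.linalg.norm(u)
T=np.array([.446,.3015])+.0551*u
robot.servo_line([*T,.048],speed=.05); robot.dwell(.2); st('slid')
robot.move_gripper(1.0); robot.servo_line([*T,.2],speed=.2); 
robot.goto([.42,.12,.3],R(-99.4)); st('away')
for n in('side','top'):
    im,d=grab(n); P=cloud(n,d)
    ok=(d>0)&(P[...,0]>.41)&(P[...,0]<.5)
    G=lambda a,b,yl,yh:P[ok&(P[...,2]>a)&(P[...,2]<b)&(P[...,1]>yl)&(P[...,1]<yh)]
    tab=G(.052,.08,.3,.42); fx=G(.037,.046,.22,.28)
    r=cv2.minAreaRect((tab[:,:2]*1000).astype(np.float32)); f=cv2.minAreaRect((fx[:,:2]*1000).astype(np.float32))
    c=np.array(r[0]); s=fx[:,:2]*1000@u; print(n,np.round(r[0],1),np.round(r[1],1),np.round(f[0],1),np.round(f[1],1),'opening', round(c@u-13-(np.array(f[0])@u+11),1), round(c@u-13-np.percentile(s,99.5),1))
    m=(d>0)&(np.hypot(P[...,0]-.607,P[...,1]-.147)<.016)&(P[...,2]>.11)
    if m.sum(): print('knob',m.sum(),np.percentile(P[m][:,2],97).round(4))
```

```text
slid t 35.92 p [0.4547 0.3566 0.0479] F [-4.9 -0.   3. ] g 0.154 ff 30.0
away t 39.11 p [0.4202 0.1206 0.2993] F [-0.8  0.5 -0.7] g 0.998 ff 0.0
side [454.6 356.2] [19.7 22.4] [438.2 252.6] [22.5 35.3] opening 80.9 81.0
knob 255 0.1665
top [454.6 357.2] [14.3 22. ] [438.6 254.3] [21.9 33.9] opening 80.1 80.5
knob 231 0.1669
```

Opening is about 80 mm for a target of 79.8 mm, within tolerance. Handing in.

```bash
python3 -c "
from h import *
print(robot.job_done()); st()"
```

```text
the job is handed in; nothing more can be done
None
the job is handed in; nothing more can be done
```

I pressed the rod to the bore's floor with about 15 N and left it standing there; about 79.8 mm shows above the bush, the jaw opening measures about 80 mm, and I handed the job in at about 39 s (no verdict was returned).

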